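# Nip a glued painting panel in the screw press and prove that it holds

## Task

The painting panel in the little screw press has just been glued: slide it straight back until it stops against the two rear pins, then run the screw down clockwise with the T-bar until it bites and lean on the bar to about 0.6 newton metres, holding that for half a second without forcing the screw (never more than 1 newton metre). Then check that the clamped panel holds by pressing gently sideways with about 8 newtons on one of its long edges, where it sticks out in front, and leave it clamped, square against the pins.

Things in the scene. Friction and masses are not known exactly. Their poses are not given: they have to be found in the camera images.
- press: bench screw press; origin on the table under the screw's axis, x to its rear, y to its left, z up. Grey base plate 190 x 240 mm (x, y), top 21 mm up; two steel pillars 22 mm thick at y = -103 and +103 mm carry a grey crosshead 44 mm deep (x), its top 150 mm, the pillar nuts 164 mm up. It does not move
- press_axis (a point): point on the upright axis of the screw at the height of the T-bar, 195 mm above the table; axes as the press. Clockwise seen from above closes the press: the screw runs easily (0.15 N m, 2 N at a ball; up to 0.27 N m as the platen lands) for 0.9 to 1.6 rad, then bites and stops dead. Where it bites differs each time and must be felt. It stays where it is left
- platen: round aluminium pressing plate 150 mm across, 16 mm thick at the rim, with a cork face below, on the screw's axis, floating on stiff springs under the screw, which drives it down 2 mm for each radian; origin: centre of its underside. At the start it hangs 1.5 to 3 mm above the panel
- bar_ball (a point): centre of one of the two black balls (22 mm) that end the T-bar: a level steel rod 10 mm thick through the screw's hub (34 mm across, up to 15 mm above the rod's centre line). The balls are 70 mm from the screw's axis, opposite one another, 195 mm above the table. This one starts on the press's right (-y) side; its y axis points from here to the hub
- t_bar (a joint): elastic wind-up of the T-bar on the screw, which shows the torque on it: 0 when left alone, + when pushed clockwise, 0.05 rad for each N m (0.03 rad at 0.6 N m, which is 8.6 N at a ball, across the bar); not the turning of the screw
- panel: cradled painting panel, white primed face up on a pale wooden frame, 210 mm long (x), 150 mm wide (y), 22 mm high, about 0.3 kg, lying loose on the press base, top 43 mm above the table, its front overhanging the base by 40 mm or more towards the robot. Origin: centre of its underside; x points to its rear edge
- panel_back (a point): middle of the panel's rear edge, 105 mm behind its origin, half-way up; axes as the panel
- glue_bottle: white squeeze bottle 41 x 47 x 146 mm, standing behind the work, to be left alone; origin: centre of its base
- tape_roll: roll of tape 100 mm across, 25 mm high, lying left of the press, to be left alone; origin: centre of its underside
- flat_brush: flat paint brush 237 mm long, lying near the front edge of the table, to be left alone; origin: middle of its length
- pencil: wooden pencil 171 mm long, lying in front and right of the work, to be left alone; origin: middle of its length
- pins (a point): on the press base, midway between its two rear register pins (steel, 12 mm thick, 20 mm high, 45 mm to either side in y); this point is where the middle of the rear edge of a panel set against both pins comes, 75 mm behind the screw's axis, 32 mm above the table; axes as the press

How it is judged:
By the outcome, as a careful person would: the job done as asked, in the order asked, and still so for the second after the job is handed in, with the robot touching nothing.
It also fails if it takes over 72 s, if anything falls off the work surface, if the arm or the gripper's body presses on something with over 40 N, if the wrist force passes 120 N, or if a joint passes its speed limit or range.

## Robot

A 6-joint arm with a two-finger parallel gripper is mounted at the origin on a cart in front of the work surface, level with it; the furniture and walls round the work are solid. World frame = base frame: x ahead of the robot, y to its left, z up, the work surface at z = 0. Lengths are in m, angles in rad, forces in N, time in s.
With the tool pointing down it reaches from about 0.35 to 0.975 m from the base axis. Payload 4.9 kg.
Tool frame: the origin (TCP) lies at the very end of the fingers, on their centre line; the grasp point (between the pads) lies 19 mm behind it; z points along the fingers, y is the line along which they close (so a half turn about z gives the same grasp; the last joint's range is limited). The gripper opens to 85 mm and grips with 20 to 120 N. Pads are 22 mm wide; open, the fingers measure 114 mm over their backs; the gripper's body (76 mm by 85 mm) begins 54 mm behind the grasp point. The pads swing forward as they close: fully open they stand 13 mm farther back than shut.
Start: joints at [1.229, 0.053, 1.613, -0, 1.476, -0.119], TCP at [0.138, 0.61, 0.231] pointing down, gripper open.
Joint ranges: [-3.01, 3.01], [-1.01, 2.22], [0.06, 2.58], [-1.02, 4.17], [0.09, 2.62], [-3.14, 3.14]. Speed limits (rad/s): [2.57, 2.57, 3.14, 3.14, 3.14, 3.14].

## Interface

Orientations are given as a unit quaternion [w, x, y, z].
In Python, from plant import manip, vision, order gives the robot as it stands.
- The arm moves only by the tool play_rows, never from a script. Its argument "steps" is a list that holds one entry, the list of rows, each a list of 6 numbers: the shift along the tool's x, y, z in mm, then the turn, a rotation vector about the tool's x, y, z in degrees. A call has 1 to 12 rows; each row is the pose to reach, as a shift and turn from the pose commanded when the call began, along the tool's axes at that moment; what a row does not reach only later rows make up. A row lasts 1/12 s, in which the tool goes at most 41.7 mm and 7.16 degrees, less where a joint would pass 70% of its speed; a pose out of reach is approached as far as the arm can. A call with a gripper value outside its range is refused whole. "claw" is the gripper's target within -1 to 1 (fully open at 1, half-way at 0, shut at -1), set as the call begins (left out, the last holds). The fingers move at their own pace and stop on an object; the grip force is fixed at half the most. Time passes only in rows, so rows that repeat a pose let the fingers close. It gives the time, the measured TCP pose, the force, the opening and the grip force at its end, in the units of the state.
- manip.state(): the state, without advancing time (a new reading comes with each control period).
- vision.grab_frame(name): name is "scene" or "side" or "wrist"; returns (picture, depth): 420x560x3 uint8, blue, green, red; 420x560 float32, m along the optical axis (not along the pixel's ray), 0 where there is no reading.
- vision.camera_info(name): a dict with "K" (3x3 intrinsics, pixels), "eye" and "orientation" of the camera in the world; the wrist camera has in their place "T_tool_cam" (4x4, takes a point from camera to tool coordinates, whose origin is the TCP and whose axes are the flange's). Camera axes: x right, y down, z forward; pixel columns grow to the right and rows downward; lengths in m; the calibration is good to about 2 mm. The wrist camera is an equidistant fisheye: a pixel r from the principal point sees the ray r / f radians off the axis. A picture is of the moment at which its call begins: read the wrist's pose just before it. camera_info takes no time and is no camera call.
- order.job_done(): hands the job in; it is judged then, once.
The state is a dict: "time": time; "joint_pos": joint angles; "joint_vel": joint speeds; "joint_efforts": joint torques, N m; "tool_pos": TCP position; "tool_rot": TCP orientation; "contact_force": force on the tool from outside, world axes, zero at the start; "ft_torque": the same for the moment, N m; "gripper_width": opening from 0.0 (shut) to 1.0 (fully open); "grasp_force": force on a finger pad.
Only numpy, scipy, OpenCV 4.12 (cv2) and the standard library are available. Lean on these libraries where they do the work, as an engineer would, in place of code of your own. Each camera call takes 0.05 s, during which the arm holds its last target. There are 200 camera calls.

## Working session

There is one attempt and no reset: what is moved stays moved. The work goes in short steps, Python scripts to look and compute and a tool call to move; the robot and the scene stay as the last step left them, time stands still between calls to the robot, and variables do not carry over. Pictures are saved under pics/ and viewed, at most 10 in all, crops included, and the job is handed in when it is done.

Besides the shell and the picture viewer there is one more tool, called after "Emit:" as name([rows], argument=value, ...), one row to a line, values as JSON. play_rows: Moves the arm, as the interface text tells. Its arguments: {"type":"object","properties":{"steps":{"type":"array"},"claw":{"type":"number"}},"required":["steps"]}

```bash
ls; mkdir -p pics
cat > h.py <<'E'
import numpy as np, cv2
from plant import manip, vision, order
from scipy.spatial.transform import Rotation as R
def rot(q): return R.from_quat([q[1],q[2],q[3],q[0]])
def cam(n):
    c=vision.camera_info(n); return np.array(c["K"]),np.array(c["eye"]),c["orientation"]
E
python3 - <<'E'
from h import *
for n in ("scene","side"):
    p,d=vision.grab_frame(n); cv2.imwrite(f"pics/{n}0.png",p); np.save(f"{n}_d.npy",d); print(n,vision.camera_info(n))
print(manip.state()); print(vision.camera_info("wrist"))
E
```

```text
pics
scene {'K': array([[381.73003313,   0.        , 281.25371354],
       [  0.        , 381.73003313, 207.04880896],
       [  0.        ,   0.        ,   1.        ]]), 'eye': array([ 0.03528515, -0.36415019,  0.78015204]), 'orientation': array([-0.37637685,  0.84724069, -0.33854781,  0.16096293])}
side {'K': array([[436.0275362 ,   0.        , 274.56001004],
       [  0.        , 436.0275362 , 198.15993795],
       [  0.        ,   0.        ,   1.        ]]), 'eye': array([0.47104623, 0.97975751, 0.81811264]), 'orientation': array([ 0.01403356, -0.04006114,  0.90204175, -0.42955657])}
{'time': 0.1, 'joint_pos': array([ 1.22899564e+00,  5.33306592e-02,  1.61417229e+00, -1.56418451e-05,
        1.47603479e+00, -1.19013405e-01]), 'joint_vel': array([ 0.00105727, -0.00186769, -0.00216878,  0.00053575,  0.00125832,
       -0.00171175]), 'joint_efforts': array([ 2.84888010e-04, -3.94904709e+01, -3.71361852e+01, -1.52170710e-04,
        3.97499578e-03,  1.66253204e-05]), 'tool_pos': array([0.13790909, 0.60899973, 0.23015197]), 'tool_rot': array([-2.14522962e-04,  1.11162614e-01,  9.93801755e-01, -9.48615634e-04]), 'contact_force': array([ 0.11488562, -0.35946348,  0.07485976]), 'ft_torque': array([ 0.0033493 ,  0.0415903 , -0.02671859]), 'grasp_force': 0.0, 'gripper_width': 1.0033636407874074}
{'K': array([[325.1922621 ,   0.        , 279.68258223],
       [  0.        , 325.1922621 , 205.76545709],
       [  0.        ,   0.        ,   1.        ]]), 'T_tool_cam': array([[-2.61958690e-04, -9.65016292e-01, -2.62189794e-01,
         6.59849287e-02],
       [ 9.99999963e-01, -2.71264697e-04, -7.01127380e-07,
         5.99391503e-04],
       [-7.04462358e-05, -2.62189784e-01,  9.65016327e-01,
        -1.42647053e-01],
       [ 0.00000000e+00,  0.00000000e+00,  0.00000000e+00,
         1.00000000e+00]])}
```

View pics/scene0.png

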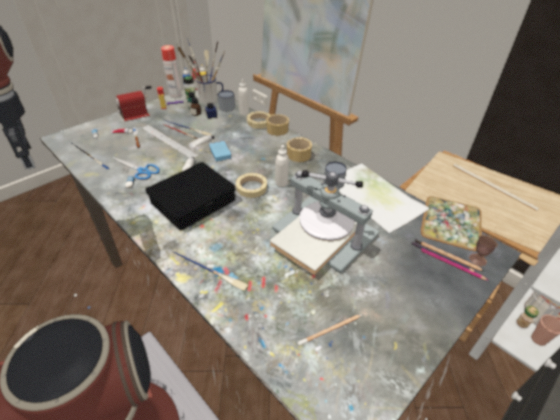

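View pics/side0.png

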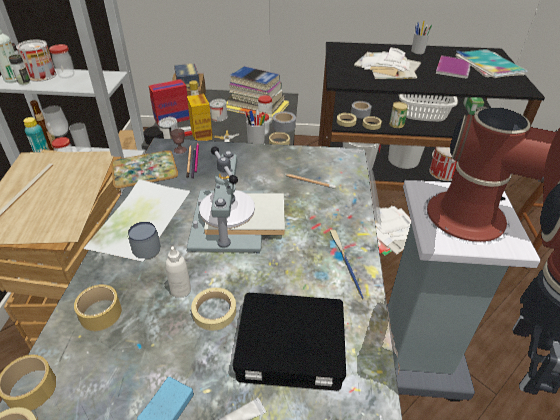

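Run:
```python
from h import *
a=cv2.imread("pics/scene0.png")[150:290,250:400]; b=cv2.imread("pics/side0.png")[130:270,170:320]
cv2.imwrite("pics/crop1.png",np.vstack([cv2.resize(x,None,fx=5.3,fy=5.3,interpolation=cv2.INTER_CUBIC)[:742] for x in (a,)])[:600])
cv2.imwrite("pics/crop1.png",np.hstack([cv2.resize(x,(400,373),interpolation=cv2.INTER_CUBIC) for x in (a,b)]))
for n in("scene","side"):
    K,e,q=cam(n); print(n,rot(q).as_matrix().round(2).tolist())
```

```text
scene [[0.72, -0.45, 0.53], [-0.69, -0.49, 0.53], [0.02, -0.75, -0.66]]
side [[-1.0, -0.06, 0.06], [-0.08, 0.63, -0.77], [0.01, -0.78, -0.63]]
```

View pics/crop1.png

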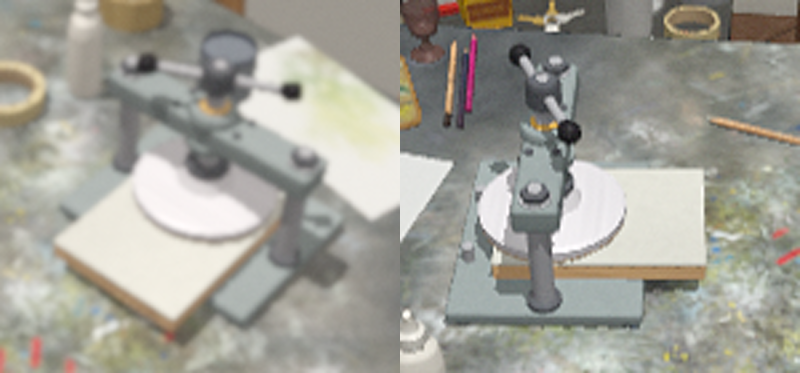

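```bash
cat >> h.py <<'E'
def cast(n,uv,z):
    K,e,q=cam(n); uv=np.atleast_2d(uv).astype(float)
    r=np.c_[(uv-K[:2,2])/K[0,0],np.ones(len(uv))]@rot(q).as_matrix().T
    return e+r*((z-e[2])/r[:,2])[:,None]
E
python3 - <<'E'
from h import *
def balls(n,guess):
    p=cv2.imread(f"pics/{n}0.png"); g=p.max(2); out=[]
    for u,v in guess:
        u,v=int(round(u)),int(round(v)); w=g[v-7:v+8,u-7:u+8]; m=(w<70).astype(np.uint8)
        k,l,st,c=cv2.connectedComponentsWithStats(m); i=1+np.argmax(st[1:,4]); out.append(c[i]+[u-7,v-7]); print(n,st[i],c[i]+[u-7,v-7])
    return np.array(out)
s=balls("scene",[(305,173),(359,184)]); d=balls("side",[(233.4,179),(214.6,150.6)])
a=cast("scene",s,.195); b=cast("side",d,.195)
for x in(a,b):
    v=x[1]-x[0]; print("L/R ball",x[:,:2].round(4).tolist(),"mid",x.mean(0)[:2].round(4),"len",np.linalg.norm(v).round(4),"ang",np.degrees(np.arctan2(v[1],v[0])).round(1))
S=lambda x,y:(250+x*.375,150+y*.375); D=lambda x,y:(170+x*.375,130+y*.375)
print("panel FL FR",cast("scene",[S(57,243),S(174,325)],.043).round(4)[:,:2].tolist(),cast("side",[D(306,267),D(303,169)],.043).round(4)[:,:2].tolist())
print("panel RL side",cast("side",[D(92,264)],.043).round(4))
print("base side FL RL",cast("side",[D(242,318),D(46,318)],.021).round(4)[:,:2].tolist())
print("base scene FR RR FL",cast("scene",[S(217,307),S(340,226),S(62,207)],.021).round(4)[:,:2].tolist())
print("nuts side",cast("side",[D(136,187),D(157,64)],.164).round(4)[:,:2].tolist(),"scene R",cast("scene",[S(305,152),S(132,62)],.164).round(4)[:,:2].tolist())
E
```

```text
scene [ 4  5  6  6 29] [304.65517241 173.82758621]
scene [ 4  6  6  4 19] [358.84210526 184.31578947]
side [ 3  3  9 10 60] [232.9 179.4]
side [ 3  3  8  8 42] [213.95238095 149.78571429]
L/R ball [[0.6324, 0.1524], [0.7001, 0.0311]] mid [0.6662 0.0918] len 0.1389 ang -60.9
L/R ball [[0.6352, 0.1537], [0.705, 0.0301]] mid [0.6701 0.0919] len 0.142 ang -60.5
panel FL FR [[0.5072, 0.1426], [0.5156, -0.0058]] [[0.5072, 0.1567], [0.5205, 0.0045]]
panel RL side [[0.7143 0.172  0.043 ]]
base side FL RL [[0.5641, 0.2094], [0.749, 0.2267]]
base scene FR RR FL [[0.5763, -0.0087], [0.7535, -0.0261], [0.5605, 0.1922]]
nuts side [[0.6583, 0.1964], [0.6724, -0.0005]] scene R [[0.6732, -0.0122], [0.6557, 0.191]]
```

```bash
cat >> h.py <<'E'
def rowto(pos,yaw):
    """shift mm / turn deg from present pose to TCP pos, tool down, camera side (tool x) facing -x turned by yaw deg"""
    s=manip.state(); T=rot(s["tool_rot"]); G=R.from_euler("z",yaw,degrees=True)*R.from_quat([0,1,0,0])
    print("row",(T.inv().apply(np.array(pos)-s["tool_pos"])*1000).round(1).tolist(),np.degrees((T.inv()*G).as_rotvec()).round(2).tolist(),"F",np.round(s["contact_force"],2),"pos",s["tool_pos"].round(4),"t",s["time"])
E
python3 - <<'E'
from h import *
rowto([.45,.07,.28],4.8)
E
```

```text
row [-423.5, -456.8, -49.1] [-0.11, -0.03, -17.56] F [ 0.11 -0.36  0.07] pos [0.1379 0.609  0.2302] t 0.1
```

Emit:
play_rows([
  [[-423.5,-457,-49,0,0,-17.6],[-423.5,-457,-49,0,0,-17.6],[-423.5,-457,-49,0,0,-17.6],[-423.5,-457,-49,0,0,-17.6],[-423.5,-457,-49,0,0,-17.6],[-423.5,-457,-49,0,0,-17.6],[-423.5,-457,-49,0,0,-17.6],[-423.5,-457,-49,0,0,-17.6],[-423.5,-457,-49,0,0,-17.6],[-423.5,-457,-49,0,0,-17.6],[-423.5,-457,-49,0,0,-17.6],[-423.5,-457,-49,0,0,-17.6]],
])

```text
time: 1.1
tool_pos: [0.388, 0.1762, 0.2704]
tool_rot: [0.0, -0.042, 0.999, 0.0]
contact_force: [1.2, -0.3, -0.5]
gripper_width: 1.001
grasp_force: 0.0
```

Run:
```python
from h import *
rowto([.45,.07,.28],4.8)
```

```text
row [-52.8, -111.1, -9.6] [0.01, 0.02, 0.05] F [ 1.16 -0.27 -0.48] pos [0.388  0.1762 0.2704] t 1.1
```

Emit:
play_rows([
  [[-52,-110,-9,0,0,0],[-52,-110,-9,0,0,0],[-52,-110,-9,0,0,0],[-52,-110,-9,0,0,0],[-52,-110,-9,0,0,0]],
])

```text
time: 1.52
tool_pos: [0.4492, 0.0712, 0.279]
tool_rot: [-0.001, -0.04, 0.999, 0.0]
contact_force: [-0.3, 0.3, 0.3]
gripper_width: 0.999
grasp_force: 0.0
```

Run:
```python
from h import *
s=manip.state(); p,d=vision.grab_frame("wrist"); cv2.imwrite("pics/w1.png",p); np.save("w1d.npy",d); np.save("w1s.npy",np.r_[s["tool_pos"],s["tool_rot"]])
print(s["tool_pos"],s["contact_force"])
```

```text
[0.4491783  0.07120374 0.27901956] [-0.3485812   0.3348745   0.27256671]
```

View pics/w1.png

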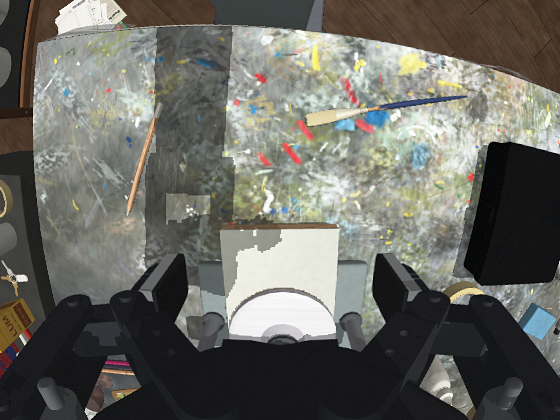

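```bash
cat >> h.py <<'E'
def wcast(uv,z,s):
    c=vision.camera_info("wrist"); K=np.array(c["K"]); T=np.array(c["T_tool_cam"]); uv=np.atleast_2d(uv).astype(float)
    d=uv-K[:2,2]; r=np.linalg.norm(d,axis=1); th=r/K[0,0]
    ray=np.c_[d/r[:,None]*np.sin(th)[:,None],np.cos(th)]
    M=rot(s[3:]); ray=M.apply(ray@T[:3,:3].T); e=M.apply(T[:3,3])+s[:3]
    return e+ray*((z-e[2])/ray[:,2])[:,None]
E
python3 - <<'E'
from h import *
s=np.load("w1s.npy"); g=cv2.cvtColor(cv2.imread("pics/w1.png"),cv2.COLOR_BGR2GRAY).astype(float)
def edges(fixed,lo,hi,axis,sign):
    out=[]
    for f in fixed:
        l=g[f,lo:hi] if axis==0 else g[lo:hi,f]
        dd=sign*np.diff(l); i=np.argmax(dd); out.append((lo+i+.5,f) if axis==0 else (f,lo+i+.5))
    return np.array(out)
def line(p):
    vx,vy,x,y=cv2.fitLine(p[:,:2].astype(np.float32),cv2.DIST_HUBER,0,.01,.01).ravel(); return np.degrees(np.arctan2(vy,vx)),np.array([x,y])
F=wcast(edges(range(285,333,3),222,234,1,1),.043,s)
print("front",line(F),np.c_[F[::4,:2]].round(4).tolist())
Rr=wcast(edges(range(236,280,3),212,234,0,1),.043,s); L=wcast(edges(range(236,280,3),326,346,0,-1),.043,s)
print("right edge",line(Rr),Rr[[0,-1],:2].round(4).tolist()); print("left edge",line(L),L[[0,-1],:2].round(4).tolist())
print("corners",wcast([(222,229.5),(337,227.5)],.043,s).round(4).tolist())
print("base front",wcast([(203,262.5),(216,262.5),(343,262),(363,262)],.021,s).round(4).tolist())
E
```

```text
front (np.float32(-85.68913), array([0.51224464, 0.10872838], dtype=float32)) [[0.5142, 0.0836], [0.513, 0.0983], [0.5119, 0.1131], [0.5108, 0.1281]]
right edge (np.float32(5.3390493), array([0.55591923, 0.00486445], dtype=float32)) [[0.531, 0.0025], [0.5902, 0.0086]]
left edge (np.float32(6.067997), array([0.55079544, 0.1543161 ], dtype=float32)) [[0.5191, 0.1515], [0.5784, 0.1574]]
corners [[0.5221, 0.0055, 0.043], [0.508, 0.148, 0.043]]
base front [[0.5811, -0.0239, 0.021], [0.5791, -0.0055, 0.021], [0.5645, 0.1682, 0.021], [0.563, 0.1968, 0.021]]
```

Run:
```python
from h import *
rowto([.475,.0765,.012],4.8)
```

```text
row [-26.9, 1.8, 266.9] [0.03, -0.07, -0.07] F [-1.   -0.02  0.27] pos [0.4487 0.0724 0.2789] t 1.5667
```

Emit:
play_rows([
  [[-26.5,2.5,267,0,0,0],[-26.5,2.5,267,0,0,0],[-26.5,2.5,267,0,0,0],[-26.5,2.5,267,0,0,0],[-26.5,2.5,267,0,0,0],[-26.5,2.5,267,0,0,0],[-26.5,2.5,267,0,0,0],[-26.5,2.5,267,0,0,0],[-26.5,2.5,267,0,0,0]],
])

```text
time: 2.32
tool_pos: [0.4735, 0.0789, 0.0116]
tool_rot: [-0.002, -0.043, 0.999, 0.0]
contact_force: [0.7, -0.4, -0.0]
gripper_width: 1.002
grasp_force: 0.0
```

Run:
```python
from h import *
rowto([.475,.0765,.012],4.8)
s=manip.state(); p,d=vision.grab_frame("wrist"); cv2.imwrite("pics/w2.png",p);np.save("w2s.npy",np.r_[s["tool_pos"],s["tool_rot"]])
```

```text
row [-1.3, -2.5, -0.4] [0.02, -0.18, 0.16] F [ 0.66 -0.39 -0.04] pos [0.4735 0.0789 0.0116] t 2.3167
```

View pics/w2.png

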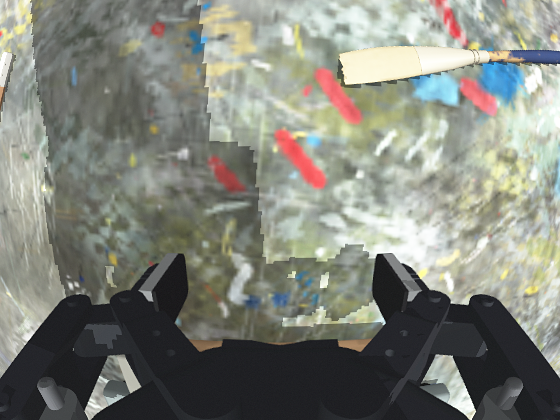

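Emit:
play_rows([
  [[-12,-1,0,0,0,0],[-22,-2,0,0,0,0],[-28,-2,0,0,0,0],[-31,-2,0,0,0,0],[-34,-2,0,0,0,0],[-36,-2,0,0,0,0],[-38,-2,0,0,0,0],[-39,-2,0,0,0,0],[-40,-2,0,0,0,0]],
])

```text
time: 3.12
tool_pos: [0.5147, 0.079, 0.0124]
tool_rot: [-0.0, -0.042, 0.999, -0.0]
contact_force: [-4.8, -0.2, 4.1]
gripper_width: 1.002
grasp_force: 2.3
```

Emit:
play_rows([
  [[-1,0,0,0,0,0],[-2,0,0,0,0,0],[-3,0,0,0,0,0],[-4,0,0,0,0,0],[-4,0,0,0,0,0]],
])

```text
time: 3.53
tool_pos: [0.5194, 0.0794, 0.0124]
tool_rot: [0.0, -0.042, 0.999, 0.0]
contact_force: [-0.7, -0.7, 1.0]
gripper_width: 1.002
grasp_force: 0.9
```

Run:
```python
from h import *
s=manip.state(); print(s["tool_pos"],s["contact_force"],s["ft_torque"])
p,d=vision.grab_frame("side"); q=cv2.imread("pics/side0.png")
c=[cv2.resize(x[130:270,170:320],(400,373),interpolation=cv2.INTER_CUBIC) for x in (p,q)]
cv2.imwrite("pics/c2.png",np.hstack(c)); cv2.imwrite("pics/side2.png",p)
```

```text
[0.51940222 0.07938763 0.01241595] [-0.72144668 -0.70952787  1.0220146 ] [-0.02545321  0.2423569   0.00772691]
```

View pics/c2.png

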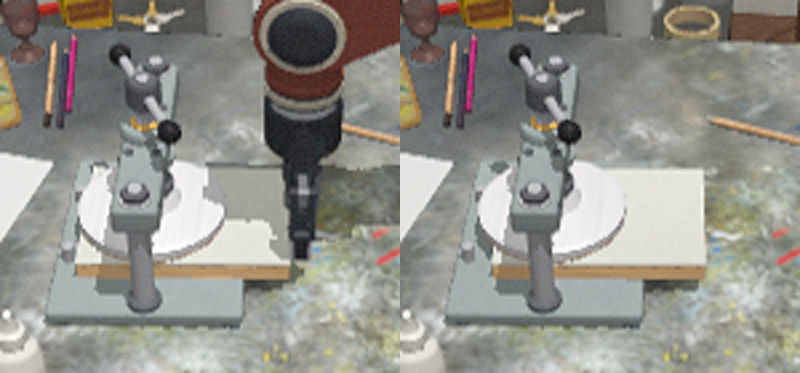

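Emit:
play_rows([
  [[-0.5,0,0,0,0,0],[-1,0,0,0,0,0],[-1.5,0,0,0,0,0],[-2,0,0,0,0,0],[-2.5,0,0,0,0,0],[-3,0,0,0,0,0]],
])

```text
time: 4.08
tool_pos: [0.5221, 0.0796, 0.0124]
tool_rot: [0.0, -0.042, 0.999, -0.0]
contact_force: [-2.3, 0.3, 1.0]
gripper_width: 1.002
grasp_force: 1.1
```

Emit:
play_rows([
  [[-0.5,0,0,0,0,0],[-1,0,0,0,0,0],[-1.5,0,0,0,0,0],[-2,0,0,0,0,0]],
])

```text
time: 4.42
tool_pos: [0.5234, 0.0797, 0.0124]
tool_rot: [-0.001, -0.042, 0.999, -0.0]
contact_force: [-5.4, -0.7, 4.6]
gripper_width: 1.0
grasp_force: 3.2
```

Emit:
play_rows([
  [[-0.5,0,0,0,0,0],[-1,0,0,0,0,0],[-1,0,0,0,0,0],[-1,0,0,0,0,0]],
])

```text
time: 4.75
tool_pos: [0.5234, 0.0798, 0.0124]
tool_rot: [-0.002, -0.042, 0.999, -0.0]
contact_force: [-8.5, -1.2, 6.9]
gripper_width: 0.994
grasp_force: 4.5
```

Run:
```python
from h import *
s=manip.state(); print(s["tool_pos"],s["contact_force"],s["ft_torque"])
```

```text
[0.52336557 0.07976618 0.01239759] [-8.49706737 -1.23908391  6.92910232] [-0.15824871  1.32405753 -0.11320335]
```

Emit:
play_rows([
  [[8,0,0,0,0,0],[10,0,-8,0,0,0],[10,0,-16,0,0,0],[10,0,-16,0,0,0],[10,0,-16,0,0,0],[10,0,-16,0,0,0],[10,0,-16,0,0,0],[10,0,-16,0,0,0],[10,0,-16,0,0,0],[10,0,-16,0,0,0]],
], claw=-1)

```text
time: 5.58
tool_pos: [0.5149, 0.079, 0.0282]
tool_rot: [-0.0, -0.042, 0.999, 0.0]
contact_force: [-1.3, 0.4, 0.4]
gripper_width: 0.002
grasp_force: 0.0
```

Run:
```python
from h import *
s=manip.state(); print(s["tool_pos"],s["contact_force"],s["ft_torque"],s["gripper_width"])
p,d=vision.grab_frame("wrist"); cv2.imwrite("pics/w3.png",p)
```

```text
[0.514866   0.07904137 0.02822725] [-1.29453705  0.38124207  0.43197875] [-0.00569298  0.0209842  -0.01082763] 0.0024822289579498197
```

Emit:
play_rows([
  [[-4,0,0,0,0,0],[-8,0,0,0,0,0],[-9,0,0,0,0,0],[-10,0,0,0,0,0],[-10.5,0,0,0,0,0],[-11,0,0,0,0,0],[-11,0,0,0,0,0]],
])

```text
time: 6.22
tool_pos: [0.5235, 0.0798, 0.0283]
tool_rot: [-0.004, -0.042, 0.999, -0.0]
contact_force: [-11.5, -0.7, 9.3]
gripper_width: -0.004
grasp_force: 5.6
```

Emit:
play_rows([
  [[15,0,0,0,0,0],[25,0,-15,0,0,0],[25,0,-55,0,0,0],[25,0,-95,0,0,0],[25,0,-135,0,0,0],[25,0,-175,0,0,0],[25,0,-215,0,0,0],[25,0,-237,0,0,0],[25,0,-237,0,0,0]],
], claw=-0.15)

```text
time: 6.97
tool_pos: [0.5045, 0.0779, 0.2736]
tool_rot: [0.007, -0.042, 0.999, -0.0]
contact_force: [1.5, 0.0, 0.0]
gripper_width: 0.425
grasp_force: 0.0
```

Run:
```python
from h import *
rowto([.650,.050,.265],-60); s=manip.state(); print(s["joint_pos"],s["gripper_width"])
s=np.r_[s["tool_pos"],s["tool_rot"]]; p,d=vision.grab_frame("wrist"); cv2.imwrite("pics/w4.png",p); np.save("w4s.npy",s)
```

```text
row [-142.5, -40.1, 10.6] [0.39, 0.73, 64.84] F [1.47 0.01 0.04] pos [0.5045 0.0779 0.2736] t 6.9667
[ 7.34319189e-03 -2.57003657e-01  1.83040403e+00 -2.56668222e-05
  1.55449814e+00 -1.64786566e+00] 0.4246326538321437
```

View pics/w4.png

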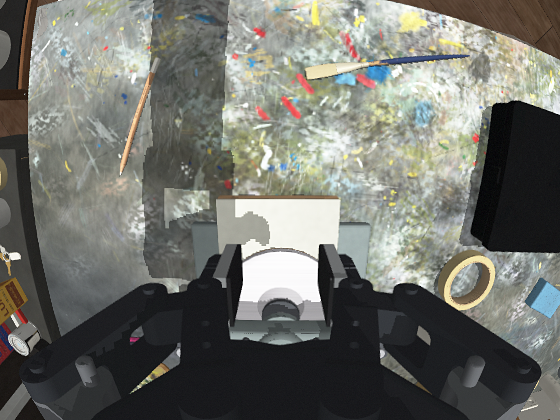

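Run:
```python
from h import *
rowto([.7095,.018,.265],-60)
```

```text
row [-200.4, -77.1, 6.7] [0.24, 0.45, 64.84] F [-0.69 -0.39 -0.5 ] pos [0.5032 0.0779 0.2699] t 7.0167
```

Emit:
play_rows([
  [[-200,-77,5,0,0,64.8],[-200,-77,5,0,0,64.8],[-200,-77,5,0,0,64.8],[-200,-77,5,0,0,64.8],[-200,-77,5,0,0,64.8],[-200,-77,5,0,0,64.8],[-200,-77,5,0,0,64.8],[-200,-77,5,0,0,64.8],[-200,-77,5,0,0,64.8],[-200,-77,5,0,0,64.8],[-200,-77,5,0,0,64.8]],
])

```text
time: 7.93
tool_pos: [0.7064, 0.018, 0.2584]
tool_rot: [-0.001, 0.499, 0.867, -0.001]
contact_force: [-1.0, -0.1, -0.4]
gripper_width: 0.424
grasp_force: 0.0
```

Run:
```python
from h import *
rowto([.702,.031,.172],-60); s=manip.state()
s=np.r_[s["tool_pos"],s["tool_rot"]]; p,d=vision.grab_frame("wrist"); cv2.imwrite("pics/w5.png",p); np.save("w5s.npy",s)
```

```text
row [13.3, 3.0, 86.4] [-0.13, -0.09, 0.19] F [-1.   -0.14 -0.37] pos [0.7064 0.018  0.2584] t 7.9333
```

View pics/w5.png

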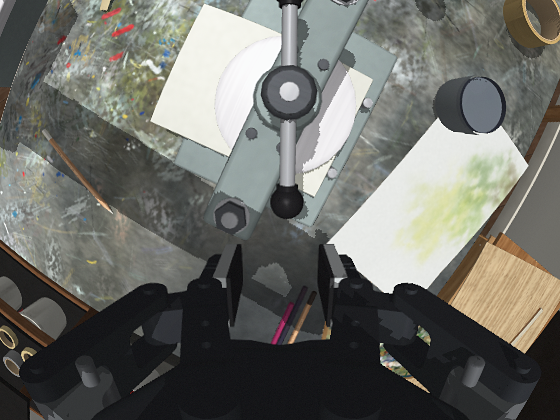

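Run:
```python
from h import *
s=np.load("w5s.npy"); b=wcast([(287,202)],.195,s)[0]; h=wcast([(289.5,91)],.210,s)[0]; r=wcast([(288.5,130)],.2,s)[0]
print(b,h,r,np.linalg.norm((b-h)[:2]),np.degrees(np.arctan2(*(b-h)[1::-1])))
print("pins",wcast([(367,103),(333,173)],.041,s))
T=rot(s[3:]); print("ball in tool mm",T.inv().apply(b-s[:3])*1000, "hub",T.inv().apply(h-s[:3])*1000)
```

```text
[0.70427864 0.03207103 0.195     ] [0.66977817 0.09323254 0.21      ] [0.68123116 0.07295732 0.2       ] 0.07022116998305966 -60.57317160566743
pins [[0.74648901 0.14301606 0.041     ]
 [0.75478546 0.05477213 0.041     ]]
ball in tool mm [13.10414822  5.41640549 63.38964695] hub [83.34216637  6.32285635 48.49629719]
```

Emit:
play_rows([
  [[13,5.5,30,0,0,0],[13,5.5,55,0,0,0],[13,5.5,70,0,0,0],[13,5.5,80,0,0,0],[13,5.5,86,0,0,0],[13,5.5,86,0,0,0]],
])

```text
time: 8.48
tool_pos: [0.7046, 0.0318, 0.1731]
tool_rot: [-0.001, 0.5, 0.866, -0.0]
contact_force: [0.2, 0.1, -0.3]
gripper_width: 0.424
grasp_force: 0.0
```

Run:
```python
from h import *
rowto([.7043,.032,.172],-60.6)
for th in (5,10,15,20,25,30,35,40,45,50,55,60): print(th,(70-70*np.cos(np.radians(th))).round(1),(-70*np.sin(np.radians(th))).round(1))
```

```text
row [0.3, -0.1, 1.1] [-0.1, -0.06, 0.65] F [ 0.17  0.13 -0.26] pos [0.7046 0.0318 0.1731] t 8.4833
5 0.3 -6.1
10 1.1 -12.2
15 2.4 -18.1
20 4.2 -23.9
25 6.6 -29.6
30 9.4 -35.0
35 12.7 -40.2
40 16.4 -45.0
45 20.5 -49.5
50 25.0 -53.6
55 29.8 -57.3
60 35.0 -60.6
```

Emit:
play_rows([
  [[0.3,-6.1,0,0,0,5],[1.1,-12.2,0,0,0,10],[2.4,-18.1,0,0,0,15],[4.2,-23.9,0,0,0,20],[6.6,-29.6,0,0,0,25],[9.4,-35.0,0,0,0,30],[12.7,-40.2,0,0,0,35],[16.4,-45.0,0,0,0,40],[16.4,-45.0,0,0,0,40]],
])

```text
time: 9.23
tool_pos: [0.6585, 0.0232, 0.1767]
tool_rot: [0.001, 0.766, 0.642, 0.001]
contact_force: [0.7, 0.0, -0.1]
gripper_width: 0.428
grasp_force: 0.1
```

```bash
cat >> h.py <<'E'
def bar():
    s=manip.state(); r=s["tool_pos"][:2]-np.array([.670,.0932]); f=s["contact_force"]; n=np.linalg.norm(r)
    t=np.array([r[1],-r[0]])/n  # clockwise tangent
    T=rot(s["tool_rot"]); yaw=np.degrees(np.arctan2(*T.as_matrix()[1::-1,0]))
    print("t",round(s["time"],2),"ang",np.degrees(np.arctan2(r[1],r[0])).round(2),"r",n.round(4),"toolx",yaw.round(2),"Ft",-(f[:2]@t).round(2),"Fr",(f[:2]@r/n).round(2),"Fz",f[2].round(2),"torque",(-(f[:2]@t)*.07).round(3), "mom",s["ft_torque"].round(2))
E
python3 -c "from h import *;bar()"
```

```text
t 9.23 ang -99.3 r 0.0709 toolx 79.95 Ft 0.73 Fr -0.14 Fz -0.08 torque 0.051 mom [ 0.02 -0.11  0.01]
```

Emit:
play_rows([
  [[0.1,-3.7,1,0,0,3],[0.4,-7.3,2,0,0,6],[0.9,-11,3,0,0,9],[1.5,-14.6,4,0,0,12]],
])

```text
time: 9.57
tool_pos: [0.646, 0.0271, 0.1735]
tool_rot: [0.002, 0.829, 0.559, 0.002]
contact_force: [2.2, -2.3, 1.7]
gripper_width: 0.421
grasp_force: 1.1
```

Run:
```python
from h import *
bar(); p,d=vision.grab_frame("wrist"); cv2.imwrite("pics/w6.png",p[150:420,150:420]); bar()
```

```text
t 9.57 ang -110.0 r 0.0703 toolx 68.03 Ft 2.86 Fr 1.45 Fz 1.74 torque 0.2 mom [-0.16 -0.31 -0.01]
t 9.62 ang -110.69 r 0.0703 toolx 67.94 Ft 1.72 Fr 0.03 Fz 1.35 torque 0.12 mom [-0.19 -0.22 -0.03]
```

View pics/w6.png

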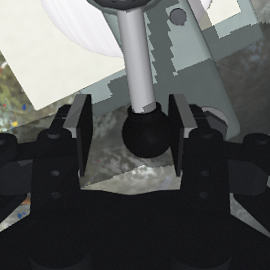

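Emit:
play_rows([
  [[0,-1.8,0,0,0,1.5],[0.1,-3.7,0,0,0,3],[0.4,-6.1,0,0,0,5],[0.4,-6.1,0,0,0,5]],
])

```text
time: 9.95
tool_pos: [0.6397, 0.0299, 0.1726]
tool_rot: [0.001, 0.852, 0.524, 0.001]
contact_force: [1.7, -0.5, 1.2]
gripper_width: 0.429
grasp_force: 1.0
```

```bash
python3 -c "from h import *;bar()"
```

```text
t 9.95 ang -115.57 r 0.0702 toolx 63.15 Ft 1.78 Fr -0.27 Fz 1.24 torque 0.124 mom [-0.19 -0.37  0.05]
```

Emit:
play_rows([
  [[0,-1.8,0,0,0,1.5],[0.1,-3.7,0,0,0,3],[0.1,-3.7,0,0,0,3]],
])

```text
time: 10.2
tool_pos: [0.6361, 0.0318, 0.172]
tool_rot: [0.001, 0.865, 0.501, 0.001]
contact_force: [1.9, -0.9, 0.9]
gripper_width: 0.427
grasp_force: 1.0
```

```bash
python3 -c "from h import *;bar()"
```

```text
t 10.2 ang -118.94 r 0.0701 toolx 60.16 Ft 2.1 Fr -0.15 Fz 0.91 torque 0.147 mom [-0.19 -0.22  0.02]
```

Emit:
play_rows([
  [[0,-1.8,0,0,0,1.5],[0.1,-3.7,0,0,0,3],[0.1,-3.7,0,0,0,3]],
])

```text
time: 10.45
tool_pos: [0.6325, 0.0339, 0.1714]
tool_rot: [0.001, 0.878, 0.478, 0.001]
contact_force: [1.2, -1.2, 1.1]
gripper_width: 0.425
grasp_force: 0.9
```

Emit:
play_rows([
  [[0,-1.8,0,0,0,1.5],[0.1,-3.7,0,0,0,3],[0.1,-3.7,0,0,0,3]],
])

```text
time: 10.7
tool_pos: [0.6293, 0.036, 0.1711]
tool_rot: [0.0, 0.89, 0.455, 0.0]
contact_force: [1.6, -1.5, 1.4]
gripper_width: 0.424
grasp_force: 0.9
```

Emit:
play_rows([
  [[0,-1.8,0,0,0,1.5],[0.1,-3.7,0,0,0,3],[0.1,-3.7,0,0,0,3]],
])

```text
time: 10.95
tool_pos: [0.6261, 0.0384, 0.1708]
tool_rot: [0.0, 0.902, 0.432, 0.0]
contact_force: [1.5, -1.5, 1.5]
gripper_width: 0.422
grasp_force: 0.8
```

Emit:
play_rows([
  [[0,-1.8,0,0,0,1.5],[0.1,-3.7,0,0,0,3],[0.1,-3.7,0,0,0,3]],
])

```text
time: 11.2
tool_pos: [0.6232, 0.0408, 0.1706]
tool_rot: [0.0, 0.913, 0.408, 0.0]
contact_force: [0.7, -1.0, 1.5]
gripper_width: 0.43
grasp_force: 0.8
```

Emit:
play_rows([
  [[0,-1.8,0,0,0,1.5],[0.1,-3.7,0,0,0,3],[0.1,-3.7,0,0,0,3]],
])

```text
time: 11.45
tool_pos: [0.6205, 0.0433, 0.1706]
tool_rot: [0.0, 0.923, 0.384, -0.0]
contact_force: [0.0, -0.7, 0.6]
gripper_width: 0.427
grasp_force: 0.8
```

```bash
python3 -c "from h import *;bar()"
```

```text
t 11.45 ang -134.8 r 0.0703 toolx 45.14 Ft 0.51 Fr 0.46 Fz 0.55 torque 0.036 mom [-0.16 -0.22  0.  ]
```

Emit:
play_rows([
  [[0,-1.8,0,0,0,1.5],[0.1,-3.7,0,0,0,3],[0.1,-3.7,0,0,0,3]],
])

```text
time: 11.7
tool_pos: [0.618, 0.0459, 0.1706]
tool_rot: [0.0, 0.933, 0.359, 0.0]
contact_force: [2.1, -1.7, 0.5]
gripper_width: 0.428
grasp_force: 1.1
```

Emit:
play_rows([
  [[0,-1.8,0,0,0,1.5],[0.1,-3.7,0,0,0,3],[0.1,-3.7,0,0,0,3]],
])

```text
time: 11.95
tool_pos: [0.6156, 0.0487, 0.1706]
tool_rot: [0.0, 0.942, 0.335, 0.0]
contact_force: [1.7, -1.6, 0.9]
gripper_width: 0.421
grasp_force: 1.3
```

Emit:
play_rows([
  [[0,-1.8,0,0,0,1.5],[0.1,-3.7,0,0,0,3],[0.1,-3.7,0,0,0,3]],
])

```text
time: 12.2
tool_pos: [0.6133, 0.0516, 0.1706]
tool_rot: [0.0, 0.951, 0.31, -0.0]
contact_force: [1.5, -1.5, 0.8]
gripper_width: 0.424
grasp_force: 1.3
```

Emit:
play_rows([
  [[0,-1.8,0,0,0,1.5],[0.1,-3.7,0,0,0,3],[0.1,-3.7,0,0,0,3]],
])

```text
time: 12.45
tool_pos: [0.6119, 0.054, 0.1708]
tool_rot: [0.001, 0.959, 0.285, 0.001]
contact_force: [4.0, -4.8, 0.7]
gripper_width: 0.43
grasp_force: 2.9
```

```bash
python3 -c "from h import *;bar()"
```

```text
t 12.45 ang -145.96 r 0.0701 toolx 33.12 Ft 6.23 Fr -0.65 Fz 0.7 torque 0.436 mom [-0.61 -0.63  0.03]
```

Emit:
play_rows([
  [[0,-0.6,0,0,0,0.5],[0,-1.1,0,0,0,0.9],[0,-1.1,0,0,0,0.9]],
])

```text
time: 12.7
tool_pos: [0.6118, 0.0544, 0.1708]
tool_rot: [0.002, 0.961, 0.278, 0.001]
contact_force: [6.5, -4.5, -0.3]
gripper_width: 0.426
grasp_force: 3.7
```

Run:
```python
from h import *
for i in range(4): bar(); vision.grab_frame("wrist")
```

```text
t 12.7 ang -146.33 r 0.0699 toolx 32.24 Ft 7.32 Fr -2.92 Fz -0.25 torque 0.512 mom [-0.7  -0.91  0.03]
t 12.75 ang -146.33 r 0.0699 toolx 32.25 Ft 6.78 Fr -2.25 Fz -0.5 torque 0.475 mom [-0.77 -0.84  0.07]
t 12.8 ang -146.31 r 0.0699 toolx 32.25 Ft 7.26 Fr -1.72 Fz -0.04 torque 0.508 mom [-0.79 -0.84  0.06]
t 12.85 ang -146.3 r 0.0699 toolx 32.25 Ft 7.24 Fr -3.14 Fz -0.01 torque 0.507 mom [-0.68 -0.87  0.02]
```

Emit:
play_rows([
  [[0,-0.6,0,0,0,0.5],[0,-1.1,0,0,0,0.9],[0,-1.1,0,0,0,0.9]],
])

```text
time: 13.15
tool_pos: [0.6117, 0.055, 0.171]
tool_rot: [0.002, 0.963, 0.27, 0.002]
contact_force: [7.4, -6.3, -1.5]
gripper_width: 0.427
grasp_force: 4.5
```

Run:
```python
from h import *
for i in range(4): bar(); vision.grab_frame("wrist")
```

```text
t 13.15 ang -146.77 r 0.0697 toolx 31.33 Ft 9.38 Fr -2.75 Fz -1.5 torque 0.657 mom [-0.86 -1.07  0.07]
t 13.2 ang -146.74 r 0.0698 toolx 31.34 Ft 8.58 Fr -2.59 Fz -1.81 torque 0.6 mom [-0.84 -1.07  0.04]
t 13.25 ang -146.74 r 0.0698 toolx 31.34 Ft 8.47 Fr -2.82 Fz -0.62 torque 0.593 mom [-0.91 -1.06  0.08]
t 13.3 ang -146.72 r 0.0698 toolx 31.34 Ft 8.81 Fr -2.54 Fz -0.89 torque 0.616 mom [-0.87 -1.04  0.06]
```

Emit:
play_rows([
  [[0,-0.1,0,0,0,0.1],[0,-0.1,0,0,0,0.1],[0,-0.1,0,0,0,0.1],[0,-0.1,0,0,0,0.1],[0,-0.1,0,0,0,0.1],[0,-0.1,0,0,0,0.1],[0,-0.1,0,0,0,0.1],[0,-0.1,0,0,0,0.1],[0,-0.1,0,0,0,0.1]],
])

```text
time: 14.1
tool_pos: [0.6117, 0.0549, 0.1709]
tool_rot: [0.002, 0.963, 0.269, 0.002]
contact_force: [7.3, -6.9, -0.7]
gripper_width: 0.427
grasp_force: 4.6
```

Run:
```python
from h import *
for i in range(4): bar(); vision.grab_frame("wrist")
```

```text
t 14.1 ang -146.75 r 0.0698 toolx 31.24 Ft 9.8 Fr -2.33 Fz -0.67 torque 0.686 mom [-0.88 -1.1   0.1 ]
t 14.15 ang -146.76 r 0.0697 toolx 31.24 Ft 9.05 Fr -2.5 Fz -1.0 torque 0.634 mom [-0.9  -1.16  0.03]
t 14.2 ang -146.74 r 0.0698 toolx 31.24 Ft 8.58 Fr -2.89 Fz -0.78 torque 0.601 mom [-0.9  -1.11  0.08]
t 14.25 ang -146.74 r 0.0697 toolx 31.24 Ft 9.77 Fr -2.47 Fz 0.16 torque 0.684 mom [-0.93 -1.1   0.03]
```

Emit:
play_rows([
  [[0,3,0,0,0,0],[0,6,0,0,0,0],[0,9,0,0,0,0],[0,9,-10,0,0,0],[0,9,-40,0,0,0],[0,9,-75,0,0,0],[0,9,-90,0,0,0],[0,9,-90,0,0,0]],
], claw=-0.15)

```text
time: 14.97
tool_pos: [0.6168, 0.0493, 0.2671]
tool_rot: [0.001, 0.963, 0.269, 0.005]
contact_force: [0.3, 0.3, 0.3]
gripper_width: 0.424
grasp_force: 0.0
```

Run:
```python
from h import *
bar(); rowto([.545,-.06,.26],4.8)
s=manip.state(); s=np.r_[s["tool_pos"],s["tool_rot"]]; p,d=vision.grab_frame("wrist"); cv2.imwrite("pics/w7.png",p); np.save("w7s.npy",s)
p,d=vision.grab_frame("side"); cv2.imwrite("pics/side3.png",p)
```

```text
t 14.97 ang -140.45 r 0.069 toolx 31.18 Ft -0.08 Fr -0.44 Fz 0.32 torque -0.005 mom [-0.05 -0.04  0.02]
row [-118.1, 56.3, 6.4] [0.72, 0.24, -153.62] F [0.29 0.34 0.32] pos [0.6168 0.0493 0.2671] t 14.9667
```

Run:
```python
from h import *
rowto([.541,.192,.26],-85.2)
```

```text
row [10.8, -160.2, 1.2] [0.06, -0.04, -63.63] F [ 0.36  0.23 -0.58] pos [0.6146 0.0493 0.2613] t 15.0667
```

Emit:
play_rows([
  [[11,-160,2,0,0,-63.6],[11,-160,2,0,0,-63.6],[11,-160,2,0,0,-63.6],[11,-160,2,0,0,-63.6],[11,-160,2,0,0,-63.6],[11,-160,2,0,0,-63.6],[11,-160,2,0,0,-63.6],[11,-160,2,0,0,-63.6],[11,-160,2,0,0,-63.6],[11,-160,2,0,0,-63.6],[11,-160,2,0,0,-63.6]],
], claw=-1)

```text
time: 15.98
tool_pos: [0.5403, 0.1916, 0.2564]
tool_rot: [-0.001, 0.678, 0.735, -0.001]
contact_force: [0.4, 0.1, 0.2]
gripper_width: -0.002
grasp_force: 0.0
```

Run:
```python
from h import *
rowto([.541,.192,.029],-85.2)
s=manip.state(); s=np.r_[s["tool_pos"],s["tool_rot"]]; p,d=vision.grab_frame("wrist"); cv2.imwrite("pics/w8.png",p); np.save("w8s.npy",s)
```

```text
row [0.4, 1.6, 227.4] [-0.2, 0.02, -0.21] F [0.4  0.06 0.16] pos [0.5403 0.1916 0.2564] t 15.9833
```

View pics/w8.png

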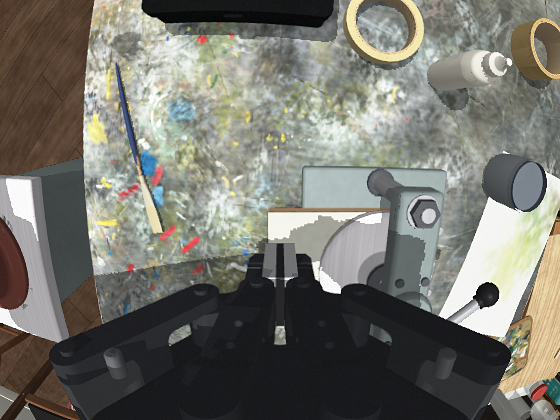

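Run:
```python
from h import *
s=np.load("w8s.npy"); c=wcast([(268,212),(300,212),(380,213)],.043,s); b=wcast([(303,169),(303,205),(440,170)],.021,s)
a=lambda v:np.degrees(np.arctan2(v[1],v[0]))
print(c.round(4).tolist(),a(c[2]-c[0])); print(b.round(4).tolist(),a(b[0]-b[1]),a(b[2]-b[0]))
```

```text
[[0.5296, 0.1532, 0.043], [0.566, 0.1561, 0.043], [0.6608, 0.1623, 0.043]] 3.9959642521421865
[[0.5664, 0.2025, 0.021], [0.5706, 0.1588, 0.021], [0.7426, 0.2192, 0.021]] 95.49887172530356 5.426207953261447
```

Emit:
play_rows([
  [[0.5,1.5,40,0,0,0],[0.5,1.5,80,0,0,0],[0.5,1.5,120,0,0,0],[0.5,1.5,160,0,0,0],[0.5,1.5,195,0,0,0],[0.5,1.5,217,0,0,0],[0.5,1.5,227,0,0,0],[0.5,1.5,227,0,0,0]],
])

```text
time: 16.7
tool_pos: [0.54, 0.1917, 0.028]
tool_rot: [-0.002, 0.678, 0.735, -0.003]
contact_force: [-0.8, 0.4, -0.7]
gripper_width: 0.001
grasp_force: 0.0
```

Emit:
play_rows([
  [[-10,0,0,0,0,0],[-17,0,0,0,0,0],[-21,0,0,0,0,0],[-23,0,0,0,0,0],[-25,0,0,0,0,0],[-26,0,0,0,0,0],[-26,0,0,0,0,0]],
])

```text
time: 17.28
tool_pos: [0.5451, 0.1663, 0.032]
tool_rot: [0.0, 0.677, 0.736, 0.0]
contact_force: [0.8, 0.2, 0.2]
gripper_width: -0.001
grasp_force: 0.0
```

Emit:
play_rows([
  [[-0.7,0,2,0,0,0],[-1.4,0,3,0,0,0],[-2,0,3,0,0,0],[-2,0,3,0,0,0]],
])

```text
time: 17.62
tool_pos: [0.5446, 0.1648, 0.028]
tool_rot: [-0.001, 0.677, 0.736, 0.0]
contact_force: [0.4, 1.6, -1.5]
gripper_width: 0.003
grasp_force: 0.8
```

Contact. Build up to ~8 N.

Emit:
play_rows([
  [[-0.5,0,0,0,0,0],[-1,0,0,0,0,0],[-1.5,0,0,0,0,0],[-1.5,0,0,0,0,0]],
])

```text
time: 17.95
tool_pos: [0.5446, 0.1647, 0.0281]
tool_rot: [-0.002, 0.677, 0.736, 0.001]
contact_force: [0.3, 8.0, -3.9]
gripper_width: -0.002
grasp_force: 3.9
```

Emit:
play_rows([
  [[-0.1,0,0,0,0,0],[-0.1,0,0,0,0,0],[-0.1,0,0,0,0,0],[-0.1,0,0,0,0,0],[-0.1,0,0,0,0,0],[-0.1,0,0,0,0,0],[-0.1,0,0,0,0,0],[-0.1,0,0,0,0,0]],
])

```text
time: 18.62
tool_pos: [0.5446, 0.1647, 0.0281]
tool_rot: [-0.001, 0.677, 0.736, 0.001]
contact_force: [0.4, 9.3, -2.7]
gripper_width: 0.001
grasp_force: 4.0
```

Run:
```python
from h import *
for i in range(4):
    s=manip.state(); print(s["tool_pos"].round(4),s["contact_force"].round(2)); vision.grab_frame("side")
```

```text
[0.5446 0.1647 0.0281] [ 0.41  9.27 -2.7 ]
[0.5446 0.1647 0.0281] [ 0.5   7.72 -2.88]
[0.5446 0.1647 0.0281] [ 0.83  7.76 -3.54]
[0.5446 0.1647 0.0281] [ 0.37  7.74 -2.91]
```

Emit:
play_rows([
  [[5,0,0,0,0,0],[20,0,0,0,0,0],[35,0,0,0,0,0],[40,0,-30,0,0,0],[40,0,-70,0,0,0],[40,0,-110,0,0,0],[40,0,-150,0,0,0],[40,0,-190,0,0,0],[40,0,-225,0,0,0],[40,0,-225,0,0,0],[40,0,-225,0,0,0]],
])

```text
time: 19.73
tool_pos: [0.5435, 0.2028, 0.2575]
tool_rot: [0.002, 0.677, 0.736, 0.003]
contact_force: [0.2, 0.2, -0.9]
gripper_width: -0.001
grasp_force: 0.0
```

Run:
```python
from h import *
st=manip.state(); s=np.r_[st["tool_pos"],st["tool_rot"]]; print(s,st["contact_force"],st["time"])
p,_=vision.grab_frame("wrist"); g=cv2.cvtColor(p,cv2.COLOR_BGR2GRAY); cv2.imwrite("pics/w9.png",p); np.save("w9s.npy",s)
q,_=vision.grab_frame("side"); r=cv2.imread("pics/side3.png"); d=cv2.absdiff(q,r)[140:260,180:300].max(2)
n,l,S,c=cv2.connectedComponentsWithStats((d>40).astype(np.uint8)); print([(x[:5].tolist()) for x in S[1:] if x[4]>5])
# front edge of the panel and base in the side view, before/after
for im in (r,q):
    k=cv2.cvtColor(im,cv2.COLOR_BGR2GRAY).astype(int); print([180+int(np.argmin(np.diff(k[v,240:290])))+60 for v in (205,212,219,226)])
```

```text
[0.54348224 0.20280616 0.25754577 0.00234789 0.67734316 0.73565889
 0.00259432] [ 0.17267035  0.16899177 -0.92852767] 19.7333
[[60, 0, 60, 36, 920], [44, 11, 9, 5, 25], [41, 14, 8, 9, 30], [50, 15, 8, 14, 58], [13, 32, 24, 24, 323], [38, 32, 82, 58, 3037], [66, 94, 6, 1, 6]]
[276, 252, 276, 276]
[276, 264, 276, 276]
```

Run:
```python
from h import *
s=np.load("w4s.npy"); g=cv2.cvtColor(cv2.imread("pics/w4.png"),cv2.COLOR_BGR2GRAY).astype(float)
def e(cols,lo,hi): return np.array([(f,lo+.5+np.argmax(np.diff(g[lo:hi,f]))) for f in cols])
def ln(u,z):
    P=wcast(u,z,s)[:,:2]; vx,vy,x,y=cv2.fitLine(P.astype(np.float32),cv2.DIST_HUBER,0,.001,.001).ravel(); return np.degrees(np.arctan(vy/vx)).round(2),x,y
F=e(range(272,336,3),190,206); print(F[:,1].tolist(),"front",ln(F,.043))
B=np.r_[e(range(199,214,2),214,232),e(range(345,366,2),214,232)]; print(B[:,1].tolist(),"base",ln(B,.021))
```

```text
[198.5, 198.5, 198.5, 198.5, 198.5, 198.5, 198.5, 198.5, 198.5, 198.5, 198.5, 198.5, 198.5, 198.5, 198.5, 198.5, 198.5, 198.5, 198.5, 198.5, 198.5, 198.5] front (np.float32(-85.09), np.float32(0.5310812), np.float32(0.10798621))
[223.5, 218.5, 219.5, 223.5, 223.5, 223.5, 219.5, 219.5, 224.5, 224.5, 224.5, 224.5, 224.5, 224.5, 224.5, 224.5, 224.5, 224.5, 224.5] base (np.float32(-85.57), np.float32(0.56878537), np.float32(0.14240733))
```

Before handing in: the panel front and the base front are parallel within 0.5°, which is measurement error. The panel didn't move under the 8 N press, and the robot is clear of everything.

```bash
python3 -c "from h import *;print(order.job_done())"
```

```text
the job is handed in; nothing more can be done
None
```

The job is handed in: the panel was slid back against both rear pins and clamped at about 0.6 N m (0.69 N m at the highest reading), held for over half a second. It did not move under an 8 N sideways press on its left long edge, and it was left clamped with the robot clear; the whole job took about 20 s of the 72 s allowed.

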